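# Latch the lid of a packed transit tote

## Robot

A 7-joint arm with a two-finger parallel gripper is mounted at the origin on the work surface. World frame = base frame: x ahead of the robot, y to its left, z up, the work surface at z = 0. Lengths are in mm, angles in rad, forces in N, time in s.
With the tool pointing down it reaches from about 400 to 850 mm from the base axis. Payload 4.5 kg.
Tool frame: the origin (TCP) lies on the centre line of the jaws, within the pads' length; the fingertips stand ahead of it and the grasp point (between the pads) lies 8 mm behind it (env.finger_overhang is the z of the fingertips in the tool frame, in mm); z points along the fingers, y is the line along which they close (so a half turn about z gives the same grasp; the last joint's range is limited). The gripper opens to 85 mm and grips with 20 to 120 N. Pads are 22 mm wide; open, the fingers measure 114 mm over their backs; the gripper's body (76 mm by 85 mm) begins 54 mm behind the grasp point. The pads swing forward as they close: fully open they stand 13 mm farther back than shut.
Start: joints at [1.307, 0.689, -0.195, 1.565, 0.157, 0.902, -0.215], TCP at [183.416, -597.507, 205.517] pointing down, gripper open.
Joint ranges: [-3.01, 3.01], [-0.46, 2.08], [-1.47, 1.51], [0.13, 2.56], [-1, 4.14], [0.04, 2.09], [-2.66, 2.66]. Speed limits (rad/s): [2.57, 2.57, 3.14, 3.14, 3.14, 3.14, 3.14].

## Interface

Orientations are given as a unit quaternion [x, y, z, w].
In Python, from plant import status, optics, hand_in, env gives the robot as it stands.
- The arm moves only by the tool drive_tool, never from a script. Its argument "targets" is a list of rows, each a list of 4 numbers: the shift along the tool's x, y, z in mm, then the turn about the tool's z in degrees. A call has 1 to 8 rows; each row is the pose to reach, as a shift and turn from the pose commanded when the call began, along the tool's axes at that moment; what a row does not reach only later rows make up. A row lasts 1/8 s, in which the tool goes at most 62.5 mm and 10.7 degrees, less where a joint would pass 70% of its speed; a pose out of reach is approached as far as the arm can. A call with a gripper value outside its range is refused whole. "hand" is the finger opening in mm, from 0 to 85.4, set as the call begins (left out, the last holds). The fingers move at their own pace and stop on an object; "grip_force" is the grip in N (left out, the last holds). Time passes only in rows, so rows that repeat a pose let the fingers close. It gives the time, the measured TCP pose, the force, the opening and the grip force at its end, in the units of the state.
- status.get_state(): the state, without advancing time (a new reading comes with each control period).
- optics.snapshot(name): name is "scene" or "top"; returns the picture (400x640x3 uint8, red, green, blue); there is no depth.
- optics.get_calibration(name): a dict with "K" (3x3 intrinsics, pixels), "eye" and "attitude" of the camera in the world. Camera axes: x right, y down, z forward; pixel columns grow to the right and rows downward; lengths in mm; the calibration is good to about 2 mm. A picture is of the moment at which its call begins. get_calibration takes no time and is no camera call.
- hand_in(): hands the job in; it is judged then, once.
The state is a dict: "time_s": time; "joint_positions": joint angles; "qvel": joint speeds; "joint_torque": joint torques, N m; "ee_pos": TCP position; "orientation": TCP orientation; "contact_force": force on the tool from outside, world axes, zero at the start; "moment": the same for the moment, N m; "width": finger opening in mm; "grasp_force": force on a finger pad.
Only numpy, scipy, OpenCV 4.12 (cv2) and the standard library are available. Lean on these libraries where they do the work, as an engineer would, in place of code of your own. Each camera call takes 0.05 s, during which the arm holds its last target. There are 200 camera calls.

## Task

The blue tote is packed and its lid halves are down, but the steel draw latch on top is still open. Swing the wire loop over so that its cross bar drops behind the hooked keeper, then press the lever down flat past its over-center point, so that the loop pulls on the keeper and the latch stays shut by itself. Leave the tape roll, the carton and the foam cradle where they are.

Things in the scene. Friction and masses are not known exactly. Their poses are not given: they have to be found in the camera images.
- tote: Blue plastic tote, 260 mm (its x) by 360 mm (its y), flat lid 120 mm above the bench, fixed at an unknown place and yaw. Origin: centre of its underside; z up. The steel latch lies on the lid along the tote's y, in the plane x = 0: lever bracket at y = 0, keeper towards +y; the closed lever points to -y.
- latch_pivot (a point): Point on the lever's hinge axis, at tote (0, 0, 136) mm, 16 mm above the lid. The axis is parallel to the tote's x. Two bracket cheeks, 52 mm over all, 23 mm high, stand either side of it.
- lever (a joint): Lever angle, rad. 0 = closed, flat, pointing to the tote's -y; grows as the lever swings up and over towards the keeper: pi/2 is upright, stop at 2.3. Starts at 1.8 to 2.2. Friction (0.07 N m) holds it while the loop is slack. With the loop hooked it resists below about 1 rad (2 to 4 N near its end): let go above 0.6 it springs back to about 1; below about 0.3 it is over center and snaps shut.
- lever_end (a point): Middle of the lever's free end, 100 mm from the hinge axis. The lever is a steel bar 36 mm wide and 7 mm thick; closed, its upper face is 20 mm above the lid. Axes as the tote's when closed, turning with the lever.
- loop (a joint): Loop angle against the lever, rad. (joint loop - joint lever) is the loop's angle above the tote's +y: pi/2 = upright, more = leaning away from the keeper, -0.4 to 0 = lying over the keeper. Stop at 4.05. Starts at 3.75 to 4.0, upright or leaning back. The pivot is a little stiff: the loop stays within about 0.3 rad of upright and falls by its weight (60 g) beyond.
- loop_pin (a point): Middle of the pin on which the loop turns, carried by the lever 26 mm from the lever's hinge axis. With the lever closed it lies 25 mm to the tote's -y of the hinge axis and 7 mm below it: seen from the hinge it is 15 degrees further round than the lever, on the side away from the keeper when upright.
- loop_bar (a point): Middle of the loop's cross bar, 100 mm from the loop pin. The loop is a U of 8 mm round steel wire: two arms 68 mm apart that pass outside the lever, and the bar across their ends, parallel to the tote's x. The bar swings past 25 mm beyond the lever's end, so the loop passes over the lever.
- keeper_catch (a point): Where the bar's centre sits when hooked: 4 mm behind (+y of) the keeper's upright face, 8.5 mm above the lid. The keeper is a steel block 44 mm wide, 12 mm thick, 21 mm high; its top lip overhangs 6 mm to +y, underside 14.5 mm above the lid. While the lever is at 1.8 rad or more, a loop that drops lands 7 mm or more clear behind the lip, on a 3 mm plate. Tote's axes.
- keeper (a joint): How far the sprung keeper has been pulled towards the lever, m. 0 at rest, at most 0.010; spring 6 N per mm. With the latch properly closed it is pulled in by about 4 mm; with the loop not hooked it stays at 0.
- tape: Loose roll of clear tape lying flat on the lid near the tote's +x edge, 68 mm across, 30 mm high, origin under its centre. Leave alone.
- carton: Loose closed cardboard carton 200 x 130 x 90 mm on the bench on the robot's left (+y); origin under its centre. Leave alone.
- foam_cradle: Loose white foam cradle (U shape) 160 x 100 x 80 mm on the bench on the robot's right (-y); origin under its centre. Leave alone.

How it is judged:
By the outcome, as a careful person would: the job done as asked, in the order asked, and still so for the second after the job is handed in, with the robot touching nothing.
It also fails if it takes over 48 s, if anything falls off the work surface, if the arm or the gripper's body presses on something with over 40 N, if the wrist force passes 120 N, or if a joint passes its speed limit or range.

## Working session

There is one attempt and no reset: what is moved stays moved. The work goes in short steps, Python scripts to look and compute and a tool call to move; the robot and the scene stay as the last step left them, time stands still between calls to the robot, and variables do not carry over. Pictures are saved under pics/ and viewed, at most 10 in all, crops included, and the job is handed in when it is done.

Besides the shell and the picture viewer there is one more tool, called after ">>>" as a command line: name --pt "numbers of a row" for each row, then --argument value for the rest. drive_tool: Moves the arm, as the interface text tells. Its arguments: {"type":"object","properties":{"targets":{"type":"array","items":{"type":"array","items":{"type":"number"}}},"hand":{"type":"number"},"grip_force":{"type":"number"}},"required":["targets"]}

```bash
mkdir -p pics; ls; python3 - <<'E'
from plant import status, optics, env
import cv2, numpy as np
s=status.get_state()
for k in ("time_s","ee_pos","orientation","contact_force","width"): print(k,s[k])
print(env.finger_overhang)
for n in ("scene","top"):
    c=optics.get_calibration(n); print(n,c)
    cv2.imwrite(f"pics/{n}0.png",optics.snapshot(n)[:,:,::-1])
E
```

```text
pics
time_s 0.0
ee_pos [ 183.12167902 -596.83432188  204.67561404]
orientation [ 9.88929687e-01  1.48382012e-01 -1.99791389e-04 -9.01917207e-04]
contact_force [-0.39146862 -0.67909217 -0.47378509]
width 85.59113054435511
11.0
scene {'K': array([[490.30201335,   0.        , 317.25473702],
       [  0.        , 490.30201335, 205.86706245],
       [  0.        ,   0.        ,   1.        ]]), 'eye': array([1289.11566809,  929.22130553, 1141.14436166]), 'attitude': array([ 0.29477715,  0.86418504, -0.3872611 , -0.12774774])}
top {'K': array([[508.08097363,   0.        , 311.43290591],
       [  0.        , 508.08097363, 198.43154936],
       [  0.        ,   0.        ,   1.        ]]), 'eye': array([ 356.23489405,  -15.57062441, 1449.26327235]), 'attitude': array([-0.69795673,  0.71060459, -0.05523685,  0.0696162 ])}
```

View pics/scene0.png

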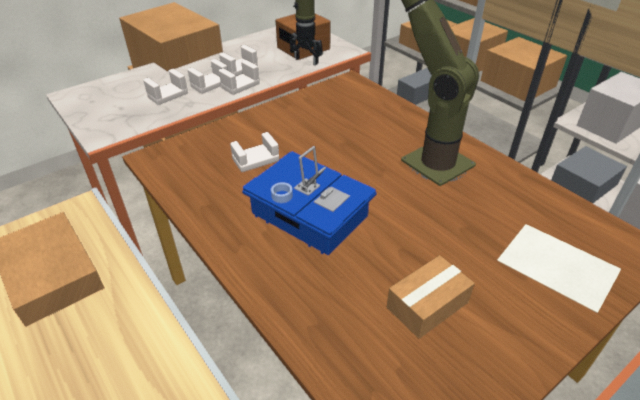

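View pics/top0.png

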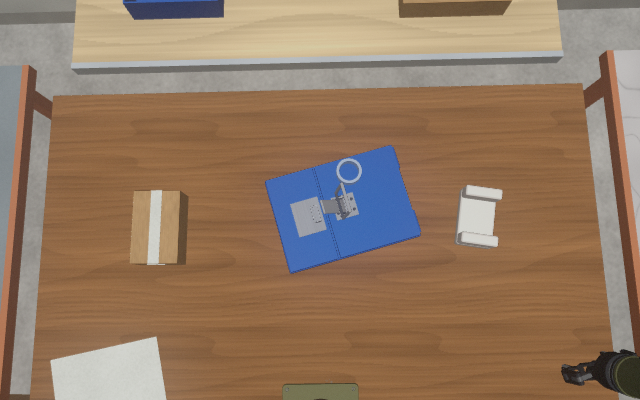

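The scene view shows the tote (about 310,200), with its latch at (308,180). The top view shows the lid as a quad around (343,208), the keeper plate at (310,215), the tape at (349,171), the carton at (157,228) and the cradle at (478,217). The keeper lies towards world +y, so the yaw is about +15°.

```bash
cat > h.py <<'E'
import numpy as np, cv2
from scipy.spatial.transform import Rotation as R
from plant import status, optics, env
def cal(n):
    c=optics.get_calibration(n); return c["K"],np.array(c["eye"]),R.from_quat(c["attitude"]).as_matrix()
def ray(n,px):
    K,e,A=cal(n); d=A@np.linalg.solve(K,[px[0],px[1],1.]); return e,d/np.linalg.norm(d)
def onplane(n,px,p0,nrm):
    e,d=ray(n,px); return e+d*(np.dot(np.subtract(p0,e),nrm)/np.dot(d,nrm))
def proj(n,P):
    K,e,A=cal(n); q=K@(A.T@(np.asarray(P)-e)); return q[:2]/q[2]
def crop(n,name,c0,r0,w,h,k):
    im=optics.snapshot(n)[r0:r0+h,c0:c0+w,::-1]
    cv2.imwrite(f"pics/{name}.png",cv2.resize(im,None,fx=k,fy=k,interpolation=cv2.INTER_CUBIC))
E
python3 - <<'E'
from h import *
im=cv2.imread("pics/top0.png")
hsv=cv2.cvtColor(im,cv2.COLOR_BGR2HSV)
m=cv2.inRange(hsv,(105,150,60),(125,255,255)); m[:100]=0
cs,_=cv2.findContours(m,cv2.RETR_EXTERNAL,cv2.CHAIN_APPROX_NONE)
hull=cv2.convexHull(np.vstack([c for c in cs if len(c)>30]))
P=np.array([onplane("top",p,[0,0,120],[0,0,1])[:2] for p in hull[:,0]],np.float32)
r=cv2.minAreaRect(P); print(r)
print(cv2.boxPoints(r))
crop("top","t1",255,135,180,140,4); crop("scene","s1",235,130,150,125,5)
E
```

```text
((567.979736328125, -70.26759338378906), (254.57005310058594, 356.7855224609375), 15.151871681213379)
[[ 398.49155   68.65402]
 [ 491.74765 -275.72833]
 [ 737.4679  -209.18921]
 [ 644.2118   135.19315]]
```

View pics/t1.png

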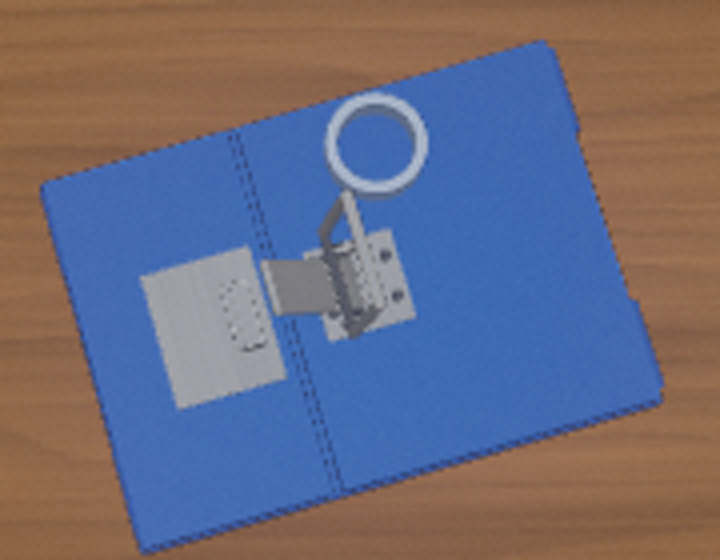

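View pics/s1.png

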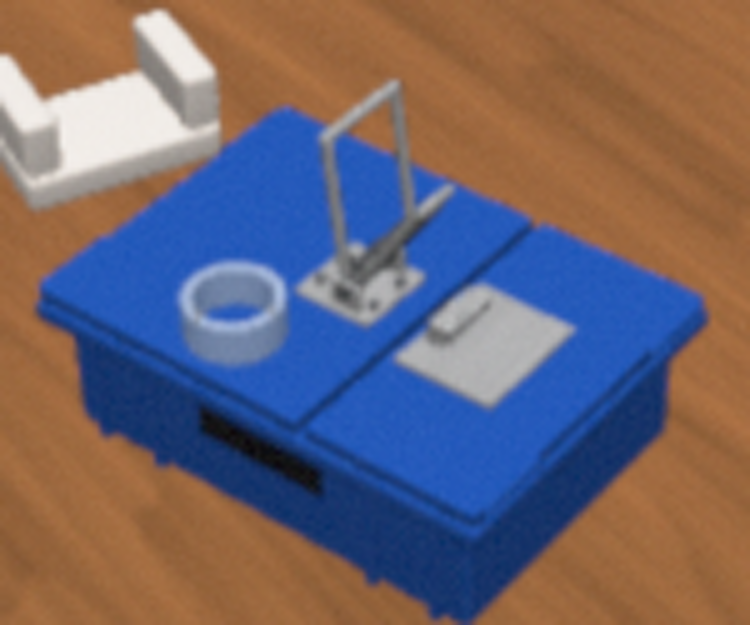

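The crops show the lid clearly. The bracket plate is centred at about (344.8,206.6) in top. The loop bar runs from (341.7,183) to (350,212) in top and from (300,157) to (314.6,147) in scene, upright and leaning back. The lever end is at about (323,207) in top and (325,167) in scene. The tape is clear of the bar's swing but close on the +x side.

```bash
cat >> h.py <<'E'
yaw=np.deg2rad(15.15); T0=np.array([568.,-70.3,0.]); 
Rt=R.from_euler('z',yaw).as_matrix()
def tote(P): return Rt.T@(np.asarray(P)-T0)
def world(p): return Rt@np.asarray(p,float)+T0
E
python3 - <<'E'
from h import *
t=lambda x,y:(255+x/4,135+y/4); s=lambda x,y:(235+x/5,130+y/5)
tr=lambda a,b:(lambda e1,d1,e2,d2:(lambda q:((e1+q[0]*d1+e2+q[1]*d2)/2,np.linalg.norm(e1+q[0]*d1-e2-q[1]*d2)))(np.linalg.lstsq(np.c_[d1,-d2],e2-e1,rcond=None)[0]))(*ray("top",a),*ray("scene",b))
pl=lambda n,p:tote(onplane(n,p,[0,0,122],[0,0,1])).round(1)
print("plate top",pl("top",t(359.5,286)),"scene",pl("scene",s(361,281)))
print("keeper plate top",pl("top",t(213.5,327)),"scene",pl("scene",s(485,347)))
print("tape top rim",tote(onplane("top",t(377,143),[0,0,150],[0,0,1])))
for nm,a,b in (("bar+x",t(347,193),s(325,138)),("bar-x",t(382,308),s(398,86)),("levend",t(271,289),s(443,190)),("lev+x",t(265,263),s(437,194)),("lev-x",t(278,315),s(452,187))):
    P,g=tr(a,b); print(nm,tote(P).round(1),g.round(1))
n=world([1,0,0])-T0
for a in (s(361,111),s(443,190)): print(tote(onplane("scene",a,world([0,0,0]),n)).round(1))
# model
for L in (1.8,2.0,2.2):
    e=[100*-np.cos(L),136+100*np.sin(L)]
    print(L,e)
E
```

```text
plate top [  0.   -8.4 122. ] scene [  1.6  -4.5 122. ]
keeper plate top [  0.7  91.8 122. ] scene [  6.   98.7 122. ]
tape top rim [ 83.64628424 -44.25879212 150.        ]
bar+x [ 35.6  -4.1 257.7] 3.5
bar-x [-36.5  -4.  255.4] 3.9
levend [ -2.6  55.3 222. ] 6.0
lev+x [ 11.2  57.3 228.9] 12.1
lev-x [-17.1  53.8 214.4] 2.2
[ -0.   -2.1 257.7]
[  0.   60.9 225.6]
1.8 [np.float64(22.72020946930871), np.float64(233.38476308781952)]
2.0 [np.float64(41.61468365471424), np.float64(226.9297426825682)]
2.2 [np.float64(58.85011172553458), np.float64(216.849640381959)]
```

```bash
cat >> h.py <<'E'
OV=env.finger_overhang
def shift(p,yawfix=True):
    """tool-axis shift so that fingertips centre goes to tote point p"""
    s=status.get_state(); Rw=R.from_quat(s["orientation"]).as_matrix()
    tip=s["ee_pos"]+Rw@[0,0,OV]
    return (Rw.T@(world(p)-tip)).round(1)
def now():
    s=status.get_state(); Rw=R.from_quat(s["orientation"]).as_matrix()
    x=Rw[:,0]; print("t",s["time_s"],"tip tote",tote(s["ee_pos"]+Rw@[0,0,OV]).round(1),"yawerr deg",round(np.degrees(np.arctan2(x[1],x[0])-yaw),2),"F",np.round(s["contact_force"],1),"w",round(s["width"],1))
E
python3 - <<'E'
from h import *
now(); print(shift([0,-50,290]),shift([0,-50,240]))
E
```

```text
t 0.2 tip tote [-509.  -407.9  194. ] yawerr deg 1.92 F [ 0.8  0.9 -0.1] w 85.2
[ 520.7 -340.7  -95.7] [ 520.8 -340.7  -45.7]
```

>>> drive_tool --pt "0 0 -60 0" --pt "40 -26 -90 2" --pt "80 -52 -95 2" --pt "120 -79 -95 2" --pt "170 -111 -95 2" --pt "220 -144 -95 2" --pt "270 -177 -95 2" --pt "300 -196 -95 2" --hand 0

```text
time_s: 1.2
ee_pos: [414.8, -318.8, 300.6]
orientation: [0.991, 0.133, 0.0, -0.0]
contact_force: [0.2, 0.5, -0.5]
width: -0.2
grasp_force: 0.0
```

```bash
python3 -c "
from h import *
now(); print(shift([0,-50,290]),shift([0,-50,240]))"
```

```text
t 1.2 tip tote [-212.8 -199.8  289.6] yawerr deg 0.16 F [ 0.2  0.5 -0.5] w -0.2
[ 2.133e+02 -1.492e+02 -1.000e-01] [ 213.2 -149.1   49.9]
```

>>> drive_tool --pt "45 -31 0 0" --pt "90 -63 0 0" --pt "135 -94 0 0" --pt "180 -126 0 0" --pt "213 -149 0 0" --pt "213 -149 20 0" --pt "213 -149 47 0" --pt "213 -149 47 0"

```text
time_s: 2.2
ee_pos: [577.8, -122.7, 251.5]
orientation: [0.991, 0.131, -0.003, -0.001]
contact_force: [0.3, -0.6, 0.5]
width: 0.2
grasp_force: 0.0
```

```bash
python3 -c "
from h import *
now(); print(shift([0,-50,242])); crop('scene','s2',235,100,150,125,5)"
```

```text
t 2.2 tip tote [ -4.3 -53.1 240.5] yawerr deg -0.07 F [ 0.3 -0.6  0.5] w 0.2
[ 4.2 -3.1 -1.5]
```

View pics/s2.png

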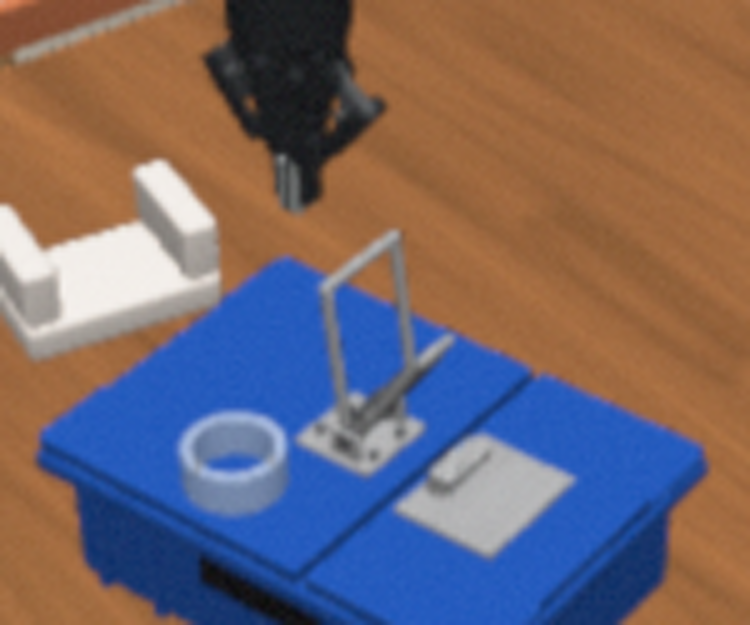

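The scene view shows the closed fingertips at about (294.4,141) px and the loop bar's middle at (307,152), with the loop untouched. I'll check this against the projected tip.

```bash
python3 -c "
from h import *
s=status.get_state(); Rw=R.from_quat(s['orientation']).as_matrix()
print(proj('scene',s['ee_pos']+Rw@[0,0,OV]), proj('scene',world([0,-4,257])), proj('scene',world([0,-50,240])))"
```

```text
[295.06691262 150.07403651] [306.72732431 152.17769445] [295.36407441 151.46751561]
```

```bash
python3 -c "
from h import *
now()
s=status.get_state(); Rw=R.from_quat(s['orientation']).as_matrix()
for z in (-40,-30,-20,-8,0,11): print(z,proj('scene',s['ee_pos']+Rw@[0,0,z]).round(1))
for y in (0,-42,42): print('init',y,proj('scene',np.array([183.4,-597.5,194.5])+Rw@[0,y,0]).round(1))
im=optics.snapshot('scene')[100:160,270:330]; m=(im.max(2)<70)
for r in range(30,60,2): 
  c=np.flatnonzero(m[r]); print(r+100,(c.min()+270,c.max()+270) if len(c) else None)
cv2.imwrite('pics/s3.png',cv2.resize(np.hstack([optics.snapshot('top')[150:250,290:420,::-1],cv2.imread('pics/scene0.png')[10:110,260:390]]),None,fx=3,fy=3,interpolation=cv2.INTER_CUBIC))
"
```

```text
t 2.25 tip tote [ -3.1 -53.6 242. ] yawerr deg -0.09 F [ 0.6  0.4 -0.3] w -0.0
-40 [294.4 136.5]
-30 [294.5 139.2]
-20 [294.7 141.9]
-8 [294.8 145.1]
0 [294.9 147.2]
11 [295.1 150.1]
init 0 [306.6  72.8]
init -42 [314.6  75.6]
init 42 [298.7  70. ]
130 (np.int64(289), np.int64(301))
132 (np.int64(293), np.int64(298))
134 (np.int64(291), np.int64(297))
136 (np.int64(295), np.int64(297))
138 (np.int64(295), np.int64(297))
140 (np.int64(295), np.int64(295))
142 None
144 None
146 None
148 None
150 None
152 None
154 None
156 None
158 None
```

View pics/s3.png

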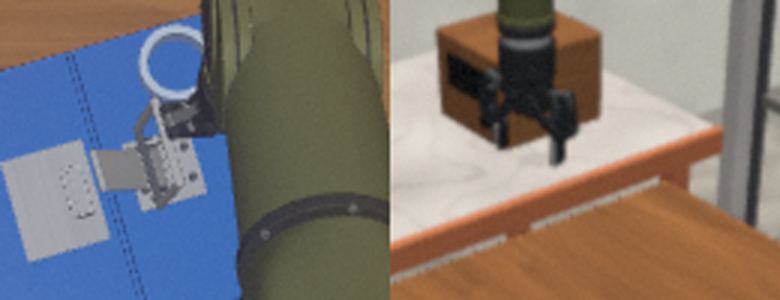

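```bash
python3 -c "
from h import *
print('base',proj('scene',[0,0,0]).round(1),proj('top',[0,0,0]).round(1))
s=status.get_state(); Rw=R.from_quat(s['orientation']).as_matrix()
for z in (-120,-80,-40,11): print(z,proj('top',s['ee_pos']+Rw@[0,0,z]).round(1))
d=[proj('scene',p)for p in [[0,0,0],[600,-60,0],[600,-60,120]]];print(d)
im=optics.snapshot('scene')[90:190,260:360,::-1]; b=cv2.imread('pics/scene0.png')[120:220,380:500]
cv2.imwrite('pics/s4.png',cv2.resize(np.hstack([im,b]),None,fx=3.5,fy=3.5,interpolation=cv2.INTER_CUBIC))
"
```

```text
base [438.  162.2] [319.5 424. ]
-120 [370.5 182.8]
-80 [368.8 186.5]
-40 [367.3 189.9]
11 [365.5 193.9]
[array([438.03892813, 162.21140344]), array([303.53098083, 219.53491397]), array([302.55459281, 192.47511551])]
```

View pics/s4.png

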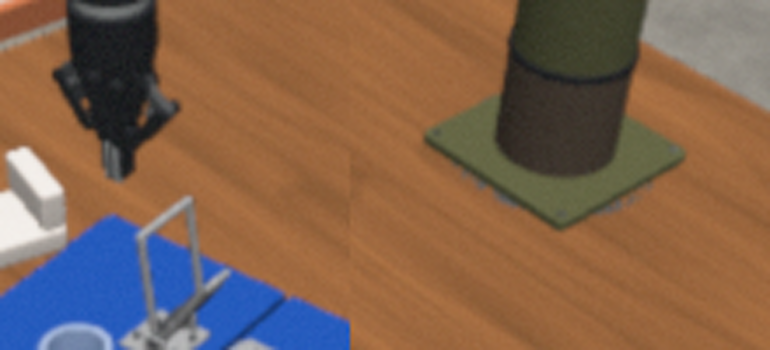

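The scene crop shows the fingertips at about (294,141) px, while their reported pose projects to row 150. The base plate centre at (439,165) agrees with the calibration, so the tips look roughly 25 mm higher than computed. I'll touch down gently on the bare lid at y=-130 to settle it.

```bash
python3 -c "
from h import *
now(); print(shift([0,-130,165]))"
```

```text
t 2.4 tip tote [ -1.7 -54.2 243.8] yawerr deg -0.11 F [-0.2 -0.4  0.2] w -0.0
[ 1.7 75.8 78.8]
```

>>> drive_tool --pt "0 38 0 0" --pt "0 76 0 0" --pt "0 76 40 0" --pt "0 76 79 0" --pt "0 76 90 0" --pt "0 76 95 0" --pt "0 76 100 0" --pt "0 76 100 0"

```text
time_s: 3.4
ee_pos: [600.0, -196.3, 154.4]
orientation: [0.991, 0.131, 0.001, 0.0]
contact_force: [-0.6, -0.1, -0.8]
width: -0.3
grasp_force: 0.0
```

```bash
python3 -c "
from h import *
now()"
```

```text
t 3.4 tip tote [  -2.  -130.   143.4] yawerr deg -0.09 F [-0.6 -0.1 -0.8] w -0.3
```

>>> drive_tool --pt "0 0 6 0" --pt "0 0 12 0" --pt "0 0 17 0" --pt "0 0 20 0" --pt "0 0 20 0"

```text
time_s: 4.03
ee_pos: [599.2, -196.2, 133.2]
orientation: [0.991, 0.131, -0.0, -0.0]
contact_force: [-0.2, -0.4, 0.5]
width: -0.2
grasp_force: 0.0
```

>>> drive_tool --pt "0 0 2 0" --pt "0 0 3 0" --pt "0 0 4 0" --pt "0 0 5 0"

```text
time_s: 4.53
ee_pos: [599.4, -196.3, 128.5]
orientation: [0.991, 0.131, 0.0, 0.0]
contact_force: [-0.2, -0.6, 0.6]
width: -0.4
grasp_force: 0.0
```

>>> drive_tool --pt "0 0 2 0" --pt "0 0 4 0" --pt "0 0 6 0" --pt "0 0 8 0"

```text
time_s: 5.03
ee_pos: [599.4, -196.3, 120.3]
orientation: [0.991, 0.131, -0.0, 0.0]
contact_force: [-0.1, -0.3, -0.7]
width: -0.0
grasp_force: 0.0
```

>>> drive_tool --pt "0 0 2 0" --pt "0 0 4 0" --pt "0 0 5 0" --pt "0 0 6 0"

```text
time_s: 5.52
ee_pos: [599.5, -196.2, 114.5]
orientation: [0.991, 0.131, 0.0, 0.0]
contact_force: [-0.2, -0.2, -0.1]
width: -0.0
grasp_force: 0.0
```

>>> drive_tool --pt "0 0 2 0" --pt "0 0 3 0" --pt "0 0 4 0" --pt "0 0 5 0"

```text
time_s: 6.02
ee_pos: [599.4, -196.2, 109.4]
orientation: [0.991, 0.131, 0.0, 0.0]
contact_force: [-0.2, 0.3, -0.7]
width: 0.1
grasp_force: 0.0
```

>>> drive_tool --pt "0 0 1 0" --pt "0 0 2 0" --pt "0 0 3 0" --pt "0 0 4 0"

```text
time_s: 6.52
ee_pos: [599.4, -196.3, 105.5]
orientation: [0.991, 0.131, 0.0, 0.0]
contact_force: [-0.9, -0.7, -0.5]
width: -0.2
grasp_force: 0.0
```

```bash
python3 -c "
from h import *
now(); s=status.get_state(); print(s['ee_pos'],s['joint_positions'],s['joint_torque'])
im=optics.snapshot('scene')[90:215,220:380,::-1]
cv2.imwrite('pics/s5.png',cv2.resize(im,None,fx=4.5,fy=4.5,interpolation=cv2.INTER_CUBIC))
for z in (100,110,120,130,140,150): print(z,proj('scene',world([-1,-130,z])).round(1))
"
```

```text
t 6.525 tip tote [  -2.6 -129.8   94.5] yawerr deg -0.09 F [-0.9 -0.7 -0.5] w -0.2
[ 599.42247334 -196.26516741  105.45439715] [ 0.34903594  0.82172821 -0.19331468  1.63350015  0.21826054  0.70748547
 -1.25835562] [ 7.62394775e-03 -5.68844175e+01 -1.43885784e+00 -1.30124706e+01
  4.93713349e-03  1.78504345e-02  2.90608157e-03]
100 [278.9 176.7]
110 [278.7 174.4]
120 [278.6 172.1]
130 [278.4 169.7]
140 [278.2 167.4]
150 [278. 165.]
```

View pics/s5.png

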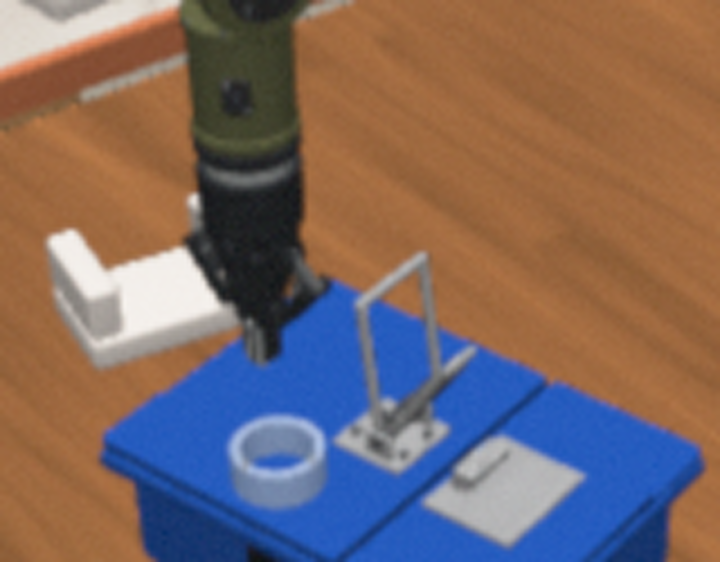

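The fingertips show at about (278,170) px, consistent with a tip height of about 125–130 mm, while the pose reads 94. The offset of roughly 30 mm is real, so I'll carry on down to the lid.

>>> drive_tool --pt "0 0 1 0" --pt "0 0 2 0" --pt "0 0 3 0" --pt "0 0 4 0"

```text
time_s: 7.08
ee_pos: [599.4, -196.3, 101.4]
orientation: [0.991, 0.131, -0.0, 0.0]
contact_force: [-1.3, -0.1, -0.8]
width: -0.4
grasp_force: 0.0
```

>>> drive_tool --pt "0 0 1 0" --pt "0 0 2 0" --pt "0 0 3 0" --pt "0 0 4 0"

```text
time_s: 7.58
ee_pos: [599.4, -196.2, 97.4]
orientation: [0.991, 0.131, -0.0, 0.0]
contact_force: [-0.6, 0.5, 0.2]
width: -0.0
grasp_force: 0.0
```

>>> drive_tool --pt "0 0 1 0" --pt "0 0 2 0" --pt "0 0 3 0"

```text
time_s: 7.95
ee_pos: [599.4, -196.2, 94.4]
orientation: [0.991, 0.131, 0.0, 0.0]
contact_force: [0.0, -0.3, -0.5]
width: 0.3
grasp_force: 0.0
```

>>> drive_tool --pt "0 0 1 0" --pt "0 0 2 0" --pt "0 0 3 0"

```text
time_s: 8.32
ee_pos: [599.5, -196.3, 94.3]
orientation: [0.991, 0.131, 0.0, 0.0]
contact_force: [-7.3, 1.2, 23.1]
width: -0.0
grasp_force: 12.1
```

Contact came at a TCP reading of 94.4, so the real fingertip height is the reading plus 25.5 mm. I'll use that offset from here on.

```bash
sed -i 's/^OV=.*/OV=-25.5/' h.py; python3 -c "
from h import *
now(); print(shift([0,-60,242]),shift([0,-25,242]),shift([0,40,242]))"
```

```text
t 8.325 tip tote [  -2.6 -129.9  119.8] yawerr deg -0.1 F [-7.3  1.2 23.1] w -0.0
[   2.5  -69.8 -122.3] [   2.4 -104.8 -122.3] [   2.3 -169.8 -122.4]
```

>>> drive_tool --pt "0 0 -45 0" --pt "1 0 -90 0" --pt "2 0 -125 0" --pt "2 -35 -125 0" --pt "2 -70 -125 0" --pt "2 -90 -125 0" --pt "2 -98 -125 0" --pt "2 -98 -125 0"

```text
time_s: 9.32
ee_pos: [576.0, -101.7, 216.4]
orientation: [0.991, 0.131, 0.0, 0.0]
contact_force: [-0.4, -0.6, -0.7]
width: 0.0
grasp_force: 0.0
```

```bash
python3 -c "
from h import *
now(); print(shift([0,-20,242]),shift([0,30,242]))"
```

```text
t 9.325 tip tote [ -0.4 -32.4 241.9] yawerr deg -0.1 F [-0.4 -0.6 -0.7] w 0.0
[  0.4 -12.4  -0.1] [  0.3 -62.4  -0.1]
```

>>> drive_tool --pt "0 -8 0 0" --pt "0 -16 0 0" --pt "0 -24 0 0" --pt "0 -32 0 0" --pt "0 -40 0 0" --pt "0 -47 0 0" --pt "0 -54 0 0" --pt "0 -60 0 0"

```text
time_s: 10.32
ee_pos: [560.2, -42.7, 216.5]
orientation: [0.991, 0.131, 0.0, 0.0]
contact_force: [0.0, -0.2, 0.0]
width: -0.4
grasp_force: 0.0
```

```bash
python3 -c "
from h import *
now()
a=cv2.imread('pics/scene0.png').astype(int); b=optics.snapshot('scene')[:,:,::-1].astype(int)
d=np.hstack([a[130:220,260:370],b[130:220,260:370]]).astype(np.uint8)
cv2.imwrite('pics/s6.png',cv2.resize(d,None,fx=3.6,fy=3.6,interpolation=cv2.INTER_CUBIC))
"
```

```text
t 10.325 tip tote [ -0.3  28.7 242. ] yawerr deg -0.07 F [ 0.  -0.2  0. ] w -0.4
```

View pics/s6.png

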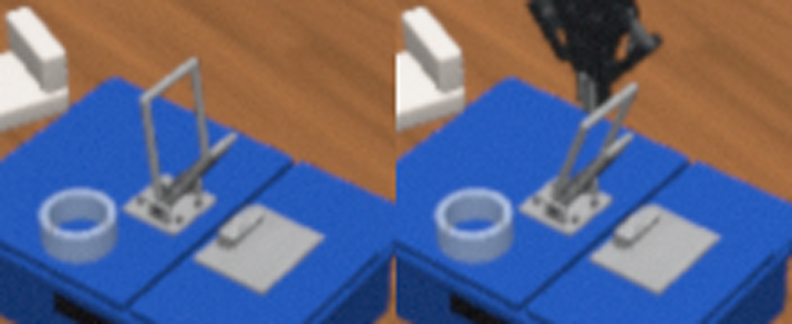

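The loop is being carried over: the bar middle is now at about (319,160) px, leaning towards the keeper in front of the fingers, and the tape has not moved. I'll push further until it drops.

>>> drive_tool --pt "0 -8 0 0" --pt "0 -16 0 0" --pt "0 -24 0 0" --pt "0 -32 0 0" --pt "0 -32 0 0"

```text
time_s: 11.0
ee_pos: [551.8, -11.2, 216.5]
orientation: [0.991, 0.132, 0.0, -0.0]
contact_force: [-0.0, 0.6, -0.3]
width: 0.3
grasp_force: 0.0
```

```bash
python3 -c "
from h import *
now()
a=cv2.imread('pics/scene0.png').astype(int); b=optics.snapshot('scene')[:,:,::-1].astype(int)
n=world([1,0,0])-T0
for y,z in ((28+18,250),(60,245),(80,220),(102,127),(95,127)): print((y,z),proj('scene',world([34,y,z])).round(),proj('scene',world([-34,y,z])).round())
im=b[140:215,280:370]
hsv=cv2.cvtColor(im.astype(np.uint8),cv2.COLOR_BGR2HSV)
m=(hsv[...,1]<70)
for r in range(0,75,2): print(140+r,''.join('#' if v else '.' for v in m[r]))
"
```

```text
t 11.0 tip tote [-2.00e-01  6.13e+01  2.42e+02] yawerr deg 0.01 F [-0.   0.6 -0.3] w 0.3
(46, 250) [313. 165.] [326. 155.]
(60, 245) [317. 168.] [330. 157.]
(80, 220) [322. 177.] [335. 166.]
(102, 127) [328. 203.] [340. 192.]
(95, 127) [326. 202.] [338. 191.]
140 .............................############################.................................
142 ..............................###...#######################...............................
144 ...............................##...###############...########............................
146 ................................##################...#########............................
148 .................................################.....#####...............................
150 .....................................############....###..................................
152 ........#......#......................################....................................
154 ......#............#...................############.......................................
156 ...#....................#..............##########...........................
[... 2069 characters left out ...]
##########.........................
202 ...................................############################...........................
204 .......................................######################.............................
206 ...........................................################.............................#.
208 ...............................................#########................................#.
210 ...................................................###..................................#.
212 ........................................................................................#.
214 ..........................................................................................
```

The mask shows that the loop has dropped: its arms now run down to the plate, with the bar expected at around (328,203)–(340,192). The lever is still up. Next I'll move to the keeper side of the lever.

>>> drive_tool --pt "0 -18 0 0" --pt "0 -36 0 0" --pt "0 -36 12 0" --pt "0 -36 25 0" --pt "0 -36 37 0" --pt "0 -36 37 0"

```text
time_s: 11.8
ee_pos: [541.6, 21.8, 178.0]
orientation: [0.991, 0.131, -0.002, 0.0]
contact_force: [1.0, 0.9, 0.3]
width: 0.3
grasp_force: 0.0
```

```bash
python3 -c "
from h import *
now(); print(shift([0,40,205]),shift([0,0,205]),shift([0,-36,205]))
b=optics.snapshot('top')
print('bar?',[proj('top',world([x,y,127])).round(1) for x in(-34,34) for y in (95,104)])
cv2.imwrite('pics/t5.png',cv2.resize(b[150:250,270:400,::-1],None,fx=5,fy=5,interpolation=cv2.INTER_CUBIC))
"
```

```text
t 11.8 tip tote [ -1.3  95.8 203.5] yawerr deg -0.13 F [1.  0.9 0.3] w 0.3
[ 1.4 55.8 -1.5] [ 1.5 95.8 -1.5] [  1.6 131.8  -1.5]
bar? [array([310.8, 229.5]), array([307.5, 230.4]), array([303.7, 204.8]), array([300.4, 205.8])]
```

>>> drive_tool --pt "0 14 0 0" --pt "0 24 0 0" --pt "1 34 0 0" --pt "1 44 0 0" --pt "1 54 0 0" --pt "1 64 0 0" --pt "1 74 0 0" --pt "1 82 0 0"

```text
time_s: 12.85
ee_pos: [565.0, -57.3, 179.4]
orientation: [0.991, 0.131, -0.0, 0.0]
contact_force: [-0.3, 0.7, 0.0]
width: -0.1
grasp_force: 0.6
```

```bash
python3 -c "
from h import *
now()
b=optics.snapshot('scene')[:,:,::-1]
im=b[140:215,280:370]
m=(cv2.cvtColor(im,cv2.COLOR_BGR2HSV)[...,1]<70)
for r in range(0,75,2): print(140+r,''.join('#' if v else '.' for v in m[r]))
n=world([1,0,0])-T0
print([ (L,proj('scene',world([0,-100*np.cos(L),136+100*np.sin(L)])).round()) for L in (2.15,1.8,1.57,1.4,1.2,1)])
"
```

```text
t 12.85 tip tote [  0.5  13.3 204.9] yawerr deg -0.12 F [-0.3  0.7  0. ] w -0.1
140 ..............############################................................................
142 ...............###########################................................................
144 ................###########################...............................................
146 .................#####.#####################..............................................
148 ..................###...############.#...#####............................................
150 ....................##..#############...########..........................................
152 ...............#.....###############....#######...........................................
154 ......#............#################....####..............................................
156 ...#.....................################.................................................
158 #.........................#############...................................................
160 .......................#############..............................
[... 2058 characters left out ...]
.....######################.............................
206 ...........................................################.............................#.
208 ...............................................#########................................#.
210 ...................................................###..................................#.
212 ........................................................................................#.
214 ..........................................................................................
[(2.15, array([322., 169.])), (1.8, array([314., 161.])), (1.57, array([308., 158.])), (1.4, array([304., 157.])), (1.2, array([299., 156.])), (1, array([295., 156.]))]
```

>>> drive_tool --pt "0 8 0 0" --pt "0 16 0 0" --pt "0 24 0 0" --pt "0 32 0 0" --pt "0 32 0 0"

```text
time_s: 13.52
ee_pos: [573.4, -88.6, 179.5]
orientation: [0.991, 0.13, 0.0, 0.0]
contact_force: [-0.2, -0.9, 0.5]
width: 0.2
grasp_force: 0.0
```

```bash
python3 -c "
from h import *
now()
a=optics.snapshot('scene')[140:220,280:370,::-1]; b=optics.snapshot('top')[170:250,280:370,::-1]
cv2.imwrite('pics/s7.png',cv2.resize(np.hstack([a,b]),None,fx=4.4,fy=4.4,interpolation=cv2.INTER_CUBIC))
"
```

```text
t 13.525 tip tote [  0.5 -19.1 205. ] yawerr deg -0.17 F [-0.2 -0.9  0.5] w 0.2
```

View pics/s7.png

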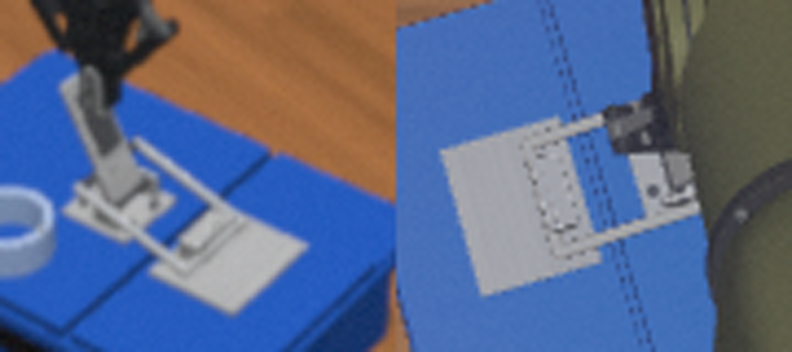

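The last view shows the loop lying around the keeper with its bar behind it (top about (322,218), scene (327,197)), and the lever leaning back with the fingers on its face. Pressing down now.

>>> drive_tool --pt "0 7 0 0" --pt "0 14 0 0" --pt "0 20 3 0" --pt "0 26 7 0" --pt "0 32 12 0" --pt "0 37 17 0" --pt "0 41 23 0" --pt "0 44 29 0"

```text
time_s: 14.62
ee_pos: [585.0, -131.2, 150.2]
orientation: [0.991, 0.131, 0.0, 0.001]
contact_force: [0.2, -0.3, 0.6]
width: 0.2
grasp_force: 0.6
```

```bash
python3 -c "
from h import *
now()"
```

```text
t 14.625 tip tote [  0.5 -63.2 175.7] yawerr deg -0.13 F [ 0.2 -0.3  0.6] w 0.2
```

>>> drive_tool --pt "0 2 6 0" --pt "0 4 12 0" --pt "0 6 18 0" --pt "0 7 24 0" --pt "0 8 29 0" --pt "0 8 33 0"

```text
time_s: 15.38
ee_pos: [586.6, -137.6, 117.1]
orientation: [0.991, 0.131, -0.0, 0.0]
contact_force: [0.9, -0.3, -0.1]
width: -0.4
grasp_force: 0.0
```

```bash
python3 -c "
from h import *
now()
b=optics.snapshot('scene')[:,:,::-1]
im=b[140:215,260:370]
m=(cv2.cvtColor(im,cv2.COLOR_BGR2HSV)[...,1]<70)
for r in range(0,75,2): print(140+r,''.join('#' if v else '.' for v in m[r]))
print([ (L,proj('scene',world([0,-100*np.cos(L),136+100*np.sin(L)])).round()) for L in (1.2,1,.7,.4,0)])
"
```

```text
t 15.375 tip tote [  0.4 -69.8 142.6] yawerr deg -0.09 F [ 0.9 -0.3 -0.1] w -0.4
140 ...############....######################.....................................................................
142 ...##############..#####################......................................................................
144 ..######################################......................................................................
146 #####################.########.#########......................................................................
148 ########################################......................................................................
150 #########################################.....................................................................
152 ##########################################....................................................................
154 #####################...###################...................................................................
156 #################################..#....#######................................................
[... 2787 characters left out ...]
........................................................################.............................#.
208 ...................................................................#########................................#.
210 .......................................................................###..................................#.
212 ............................................................................................................#.
214 ................#.#...........................................................................................
[(1.2, array([299., 156.])), (1, array([295., 156.])), (0.7, array([289., 159.])), (0.4, array([286., 163.])), (0, array([285., 172.]))]
```

The lever looks flat, with its end at about (284,174) px against a predicted (285,172) when closed. I'll press down to confirm, then retract.

>>> drive_tool --pt "0 0 2 0" --pt "0 0 4 0" --pt "0 0 4 0"

```text
time_s: 15.8
ee_pos: [586.9, -137.5, 114.2]
orientation: [0.991, 0.131, 0.0, 0.0]
contact_force: [-1.8, 0.7, 5.3]
width: -0.1
grasp_force: 2.3
```

>>> drive_tool --pt "0 0 -20 0" --pt "0 0 -60 0" --pt "0 0 -110 0" --pt "0 40 -150 0" --pt "-40 80 -150 0" --pt "-80 130 -150 0" --pt "-120 180 -150 0" --pt "-120 180 -150 0"

```text
time_s: 16.8
ee_pos: [513.2, -350.0, 263.3]
orientation: [0.992, 0.125, -0.002, 0.002]
contact_force: [0.7, -0.1, 0.3]
width: -0.1
grasp_force: 0.0
```

>>> drive_tool --pt "-50 30 0 0" --pt "-100 60 0 0" --pt "-150 90 0 0" --pt "-150 90 0 0"

```text
time_s: 17.3
ee_pos: [390.7, -473.1, 263.3]
orientation: [0.992, 0.126, -0.002, 0.001]
contact_force: [1.1, 0.2, 0.1]
width: -0.0
grasp_force: 0.0
```

```bash
python3 -c "
from h import *
now()
b=optics.snapshot('top')[:,:,::-1]; a=cv2.imread('pics/top0.png')
def cmp(n,r0,r1,c0,c1): print(n,np.abs(a[r0:r1,c0:c1].astype(int)-b[r0:r1,c0:c1]).mean().round(1))
cmp('tape',157,186,335,363); cmp('carton',180,275,120,195); cmp('foam',175,260,450,510)
im=b[185:240,280:400]; m=(cv2.cvtColor(im,cv2.COLOR_BGR2HSV)[...,1]<70)
for r in range(0,55): print(185+r,''.join('#' if v else '.' for v in m[r]))
print('lever end closed',proj('top',world([0,-100,138])).round(1),'keep',proj('top',world([0,84,140])))
s=optics.snapshot('scene')[:,:,::-1]; im=s[150:215,270:350]; g=cv2.cvtColor(im,cv2.COLOR_BGR2HSV); m=(g[...,1]<70)
for r in range(10,60,2): print(150+r,''.join('#' if v else '.' for v in m[r]))
"
```

```text
t 17.3 tip tote [-276.3 -342.5  288.8] yawerr deg -0.65 F [1.1 0.2 0.1] w -0.0
tape 2.1
carton 1.3
foam 1.2
185 ........................................................................................................................
186 ........................................................................................................................
187 ........................................................................................................................
188 ........................................................................................................................
189 ........................................................................................................................
190 .............................................................................................####.......................
191 ................................................................#####.....................#######.......................
192 .............................................................########.................############...............
[... 7371 characters left out ...]
#############.......
194 ...###..........###..................####........############################...
196 ...........#.............................####.....#############################.
198 ............................................#################################...
200 .............................................##############################.....
202 .............................................############################.......
204 .................................................######################.........
206 .....................................................################...........
208 .........................................................#########..............
```

```bash
python3 -c "
from h import *
b=optics.snapshot('top').mean(2); a=cv2.imread('pics/top0.png').astype(float).mean(2)
ys=np.arange(44,110,2.)
def prof(im,xs):
  return np.mean([[cv2.getRectSubPix(im.astype(np.float32),(1,1),tuple(map(float,proj('top',world([x,y,141])))))[0,0] for y in ys] for x in xs],0).round()
p=prof(a,np.arange(-16,17,4));q=prof(b,np.arange(-16,17,4));r=prof(b,[-28,-26,26,28])
for v in zip(ys,p,q,r): print(*map(int,v))
"
```

```text
44 119 110 114
46 124 113 117
48 134 106 112
50 141 115 112
52 127 118 117
54 122 122 121
56 141 141 140
58 157 152 154
60 161 157 157
62 154 163 158
64 156 162 160
66 163 161 160
68 162 161 161
70 161 163 142
72 161 160 144
74 161 160 160
76 158 159 163
78 159 142 153
80 159 143 151
82 149 157 159
84 156 159 159
86 160 160 159
88 160 161 160
90 162 162 161
92 163 163 163
94 162 162 162
96 162 162 161
98 161 162 161
100 162 163 163
102 163 163 162
104 162 162 161
106 162 162 162
108 162 162 162
```

The keeper's edge has moved about 4 mm towards the lever (82.5 to 79), the bar sits under the lip, the lever has stayed flat with the robot clear, and the tape, carton and cradle have not moved.

```bash
python3 -c "
from plant import hand_in
print(hand_in())"
```

```text
the job is handed in; nothing more can be done
None
```

The latch is closed and handed in after 17.4 s of the 48 s allowed: the loop is hooked behind the keeper (pulled in about 4 mm, by the camera), the lever stays flat on its own, and the tape, carton and cradle look unmoved.

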